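# Close and latch the specimen transport case

## Robot

A 6-joint arm with a two-finger parallel gripper is mounted at the origin on a cart in front of the work surface, level with it; the furniture and walls round the work are solid. World frame = base frame: x ahead of the robot, y to its left, z up, the work surface at z = 0. Lengths are in m, angles in rad, forces in N, time in s.
With the tool pointing down it reaches from about 0.375 to 0.9 m from the base axis. Payload 3.1 kg.
Tool frame: the origin (TCP) lies where the fingers leave the gripper's body, on its centre line; the fingertips stand 70 mm ahead of it and the grasp point (between the pads) lies 51 mm ahead of it; z points along the fingers, y is the line along which they close (so a half turn about z gives the same grasp; the last joint's range is limited). The gripper opens to 87 mm and grips with 3 to 60 N. Pads are 19 mm wide; open, the fingers measure 117 mm over their backs; the gripper's body (75 mm by 190 mm) begins 51 mm behind the grasp point.
Start: joints at [-1.296, 0.527, 1.433, -0, 1.181, -0.178], TCP at [0.273, -0.562, 0.292] pointing down, gripper open.
Joint ranges: [-3.08, 3.08], [-0.75, 2.2], [0.22, 2.44], [-1.43, 4.57], [0, 2.65], [-2.85, 2.85]. Speed limits (rad/s): [2.79, 2.79, 3.14, 3.14, 3.14, 3.14].

## Interface

Orientations are given as a unit quaternion [x, y, z, w].
In Python, from rig import robot gives the robot as it stands.
- The arm moves only by the tool send_rows, never from a script. Its argument "deltas" is text: rows parted by semicolons, each of 7 numbers parted by spaces: the shift along the tool's x, y, z in mm, then the turn, a rotation vector about the tool's x, y, z in degrees, then the opening, from 0 (shut) to 1 (fully open). A call has 1 to 10 rows; each row shifts and turns the commanded pose from where the row before left it, along the tool's axes as they then stand; what a row does not reach is not made up. A row lasts 1/8 s, in which the tool goes at most 62.5 mm and 10.7 degrees, less where a joint would pass 70% of its speed; a pose out of reach is approached as far as the arm can. A call is refused whole if a number of a shift passes 62.5 or a number of a turn 10.7, either way. A call with a gripper value outside its range is refused whole. The fingers move at their own pace and stop on an object; "newtons" is the grip in N (left out, the last holds). Time passes only in rows, so rows that do not move let the fingers close. It gives the time, the measured TCP pose, the force, the opening and the grip force at its end, in the units of the state.
- robot.get_obs(): the state, without advancing time (a new reading comes with each control period).
- robot.camera(name): name is "side" or "top" or "wrist"; returns a dict with "image" (384x512x3 uint8, red, green, blue), "depth" (384x512 float32, m along the optical axis (not along the pixel's ray), 0 where there is no reading), "fovy" (degrees; the focal length in pixels is half the picture's height over the tangent of half this angle, whatever the lens; pixels are square), "cx", "cy" (the principal point, pixels), "rvec" (rotation vector, rad) and "tvec" (3), from world to camera coordinates, as OpenCV has them. Camera axes: x right, y down, z forward; pixel columns grow to the right and rows downward; lengths in m; the calibration is good to about 2 mm. A picture is of the moment at which its call begins.
- robot.hand_in(): hands the job in; it is judged then, once.
Trained networks look in the newest picture that a camera, given by its name, has taken for a name from the list of things; names that differ only in an ending like _2 or _b are one class to them, and where a whole thing is asked for, a point or a joint stands for the part that bears it (a point fixed in the world has none). Each returns a list of dicts, best first, with "p" (0 to 1); they miss things now and then, are a little off and sometimes report something else, mostly with a low value. They report only what shows in the picture. A call takes as long as a camera call.
- robot.find_in(camera, thing): "box" ([left, top, right, bottom] in pixels, round what is visible of it).
- robot.cut_out(camera, thing): "region" (384x512 bool, what is visible of it) and "box" ([left, top, right, bottom] in pixels, round what is visible of it).
The state is a dict: "time": time; "q": joint angles; "joint_velocities": joint speeds; "joint_torque": joint torques, N m; "position": TCP position; "tool_rot": TCP orientation; "ft_force": force on the tool from outside, world axes, zero at the start; "moment": the same for the moment, N m; "grip_width": finger opening in m; "grip_force": force on a finger pad.
Only numpy, scipy, OpenCV 4.12 (cv2) and the standard library are available. Lean on these libraries where they do the work, as an engineer would, in place of code of your own. Each camera call takes 0.05 s, during which the arm holds its last target. There are 200 camera calls.

## Task

The sample tray is packed for collection: shut the lid of the blue transport case, swing the wire loop of the draw latch up and over the keeper hook on the front of the lid, then push the latch's lever all the way down so that it snaps over centre and pulls the lid tight on its seal. Do not disturb the loose tube, the marker or the blue-capped dropper bottle on the bench.

Things in the scene. Friction and masses are not known exactly. Their poses are not given: they have to be found in the camera images.
- case: blue plastic transport case, 214 deep x 230 wide x 182 mm high when shut, packed with a tray of tubes; fixed. Origin: centre of its underside. x axis to its back (hinge side), y along its width, z up. Front face: x = -107 mm, with the draw latch in its middle. The lid's hinge line is parallel to y at x = 113, z = 127 mm; at the start the lid stands open by 0.4 to 0.85 rad
- lid_edge (a point): point on the lid's top face, mid-width, 10 mm behind the plane of the lid's front wall; its axes turn with the lid (z: normal of the top face) and match the case's when shut. A friction stay holds the lid where it is left; shutting it takes 1 to 4 N here. Height above the case's underside: 186 mm when shut and just resting on the soft seal, 184 mm held tight by the latch, 182 mm pressed hard
- lid_brim (a point): middle of the upper front edge of the lid's brim, a ledge 7 mm thick that projects 18 mm in front of the lid's front wall above the keeper and latch. Because of it the closed lever can be reached only with the tool leaning back towards the robot (about 25 to 45 degrees from vertical), not straight down
- keeper (a point): where the axis of the loop's bar must come to rest: in the steel keeper on the lid's front, 8 mm in front of the lid's front wall. The keeper is 30 mm wide: a shelf 2.5 mm below this point with an upturned lip at its outer edge (inner face 4 mm in front of this point, outer face 7.5 mm, top 2.5 mm above it), open at the top. Axes turn with the lid: x to the back of the case, z up when it is shut
- lever (a joint): angle of the latch's lever about its pivot: 0 closed (hanging straight down, flat along the case's front), 1.7 to 2.08 at the start (sticking out to the front and 7 to 29 degrees upward), at most 2.1. Friction holds it where it is left. With the loop hooked it moves lightly down to about 1.1, then against the seal with about 5 N at the lever's end, passes dead centre at about 0.35 and snaps to 0
- lever_pivot (a point): middle of the lever's pivot line (parallel to the case's y axis), 12 mm in front of the case's front face, 88 mm above the bench; axes turn with the lever and match the case's when it is closed
- lever_tip (a point): point on the lever's outer face (outer when closed, upper when open), 60 mm from the pivot, at the start of the black turned-out finger pull; the lever is a steel channel 34 mm wide and 76 mm long from the pivot. -x of its axes is the outward normal of that face, -z points from the pivot to the lever's end; the face lies 9 mm from the line through the pivot
- loop (a joint): angle of the wire loop relative to the lever; the lower stop is -2.62 (loop resting flopped to the front, about 30 degrees above the lever), it grows as the loop swings up and towards the case. It swings freely and falls by gravity; once well past upright (0.1 rad) it leans on the lid by itself
- loop_bar (a point): middle of the loop's straight bar (bar along the case's y axis, 42 mm long, round steel wire 5 mm thick). Its z axis points from the loop's pivot to the bar, 78 mm away; the pivot sits on the lever 16 mm from the lever's pivot
- tube_loose: capped sample tube lying on the bench, 112 mm long, 19 mm thick, loose; not to be moved
- marker: red and white marker pen lying on the bench, 135 mm long, loose; not to be moved
- reagent: small white dropper bottle with a blue cap standing upright on the bench near the case, 26 mm thick, 80 mm high, loose; not to be moved or tipped

How it is judged:
On the way, in this order (a step that is already met when the one before it is completed fails the run):
1. the lid is shut down on its seal (z of lid_edge in the frame of case below 0.1893 m), for 0.2 s.
2. the loop's bar is behind the keeper's lip (over or in the keeper), the lid still shut (z of lid_edge in the frame of case below 0.1893 m and x of loop_bar in the frame of keeper above -0.004 m and z of loop_bar in the frame of keeper between -0.003 and 0.02 m), for 0.2 s.
At the end, for the whole second after the job is handed in: The lever is closed over centre (within 0.08 rad of flat) and at rest, the loop's bar lies in the keeper (within 4 mm outward, 6 mm inward and 3 mm in height of its seat), and the lid is drawn down on its seal (lid_edge less than 185.2 mm above the underside of the case) (value of joint lever below 0.08 rad and velocity of joint lever between -0.05 and 0.05 rad/s and z of lid_edge in the frame of case below 0.1852 m and x of loop_bar in the frame of keeper between -0.004 and 0.006 m and z of loop_bar in the frame of keeper between -0.003 and 0.003 m); the robot touches nothing.
It fails at once if the loose tube was moved more than 25 mm (distance of tube_loose from where it was at the start of the episode above 0.025 m).
It fails at once if the marker was moved more than 25 mm (distance of marker from where it was at the start of the episode above 0.025 m).
It fails at once if the dropper bottle was moved more than 25 mm (distance of reagent from where it was at the start of the episode above 0.025 m).
It fails at once if the dropper bottle was tipped (angle between reagent's own z axis and vertical above 0.5 rad).
It also fails if it takes over 54 s, if anything falls off the work surface, if the arm or the gripper's body presses on something with over 40 N, if the wrist force passes 120 N, or if a joint passes its speed limit or range.

## Working session

There is one attempt and no reset: what is moved stays moved. The work goes in short steps, Python scripts to look and compute and a tool call to move; the robot and the scene stay as the last step left them, time stands still between calls to the robot, and variables do not carry over. Pictures are saved under pics/ and viewed, at most 10 in all, crops included, and the job is handed in when it is done.

Besides the shell and the picture viewer there is one more tool, called after "Call:" as a command line: name --argument value ..., lists and objects as JSON in quotes. send_rows: Moves the arm, as the interface text tells. Its arguments: {"type":"object","properties":{"deltas":{"type":"string"},"newtons":{"type":"number"}},"required":["deltas"]}

```bash
mkdir -p pics; ls; cat > h.py <<'E'
import numpy as np, cv2
from scipy.spatial.transform import Rotation as R
from rig import robot
def cam(n):
    c=robot.camera(n); c['f']=c['image'].shape[0]/2/np.tan(np.radians(c['fovy'])/2)
    c['R']=cv2.Rodrigues(np.array(c['rvec'],float))[0]; c['t']=np.array(c['tvec'],float).ravel(); return c
def cloud(c):
    d=c['depth']; v,u=np.mgrid[:d.shape[0],:d.shape[1]]
    P=np.stack([(u-c['cx'])/c['f']*d,(v-c['cy'])/c['f']*d,d],-1)
    W=(P-c['t'])@c['R']; W[d<=0]=np.nan; return W
def proj(c,p):
    q=c['R']@np.array(p)+c['t']; return q[:2]/q[2]*c['f']+[c['cx'],c['cy']]
def save(n,im,s=1.5):
    cv2.imwrite('pics/'+n,cv2.resize(im[...,::-1],None,fx=s,fy=s))
E
python3 - <<'E'
from h import *
ims=[]
for n in ['side','top']:
    c=cam(n); W=cloud(c); ims.append(c['image']); np.savez(n+'.npz',W=W,im=c['image'])
    print(n,-c['R'].T@c['t'],c['R'][2],c['f'])
    for t in ['case','lid_edge','lever','loop','keeper','tube_loose','marker','reagent']:
        r=robot.cut_out(n,t)
        for x in r[:2]:
            m=x['region']; print(t,round(x['p'],2),np.round(x['box']),m.sum(),np.round(np.nanmedian(W[m],0),3),np.round(np.nanpercentile(W[m],[3,97],axis=0),3).tolist())
save('a.png',np.vstack(ims)[:, :],0.78)
save('side.png',ims[0]);save('top.png',ims[1])
E
```

```text
pics
side [ 0.45197881 -1.0520157   0.8689941 ] [ 0.05785485  0.7634469  -0.64327416] 453.4714460222726
case 0.94 [244. 124. 387. 270.] 13255 [ 0.662 -0.33   0.164] [[0.562, -0.366, 0.022], [0.788, -0.148, 0.28]]
lid_edge 0.65 [283. 125. 390. 233.] 7032 [ 0.688 -0.302  0.233] [[0.599, -0.365, 0.152], [0.799, -0.144, 0.284]]
lever 0.64 [244. 190. 274. 220.] 355 [ 0.526 -0.254  0.109] [[0.496, -0.268, 0.086], [0.557, -0.222, 0.152]]
loop 0.41 [243. 191. 262. 217.] 71 [ 0.524 -0.265  0.111] [[0.5, -0.27, -0.0], [0.539, -0.169, 0.15]]
keeper 0.97 [281. 124. 388. 232.] 6999 [ 0.687 -0.302  0.233] [[0.599, -0.365, 0.155], [0.797, -0.144, 0.284]]
tube_loose 0.59 [200. 149. 225. 163.] 176 [0.418 0.097 0.011] [[0.377, 0.067, -0.003], [0.463, 0.153, 0.019]]
marker 0.47 [197. 182. 203. 209.] 117 [ 0.383 -0.097  0.014] [[0.378, -0.142, 0.008], [0.389, -0.026, 0.017]]
reagent 0.5 [222. 278. 230. 305.] 245 [ 0.446 -0.441  0.04 ] [[0.434, -0.446, 0.004], [0.458, -0.432, 0.071]]
top [ 0.43261733 -0.18289301  1.18739092] [ 0.08510453 -0.00775952 -0.99634181] 435.7307375011991
case 0.96 [239.  68. 353
[... 256 characters left out ...]
3] [[0.497, -0.269, 0.002], [0.56, -0.222, 0.157]]
keeper 0.85 [241.  71. 346. 158.] 8862 [ 0.684 -0.246  0.243] [[0.599, -0.354, 0.184], [0.801, -0.138, 0.286]]
keeper 0.16 [144. 213. 168. 249.] 201 [0.425 0.103 0.014] [[0.381, 0.072, -0.0], [0.465, 0.137, 0.021]]
tube_loose 0.51 [146. 217. 170. 252.] 177 [0.41  0.092 0.015] [[0.378, 0.07, 0.001], [0.462, 0.13, 0.021]]
marker 0.81 [198. 243. 246. 250.] 288 [ 0.384 -0.074  0.014] [[0.375, -0.133, -0.0], [0.393, -0.012, 0.019]]
marker 0.41 [279. 182. 300. 208.] 454 [ 0.527 -0.243  0.113] [[0.497, -0.269, 0.001], [0.56, -0.221, 0.157]]
reagent 0.46 [352. 219. 362. 231.] 101 [ 0.447 -0.425  0.048] [[0.437, -0.437, 0.009], [0.458, -0.418, 0.08]]
```

```bash
python3 - <<'E'
from h import *
W=np.load('side.npz')['W'];im=np.load('side.npz')['im']
W2=np.load('top.npz')['W'];im2=np.load('top.npz')['im']
a=cv2.resize(im[100:320,180:420],(640,587));b=cv2.resize(im2[50:270,140:380],(640,587))
save('c.png',np.hstack([a,b])[:, :],0.62)
# lid top plane: from top cloud
P=W2.reshape(-1,3); P=P[np.isfinite(P).all(1)]
m=(P[:,2]>.2)&(P[:,0]>.55)&(P[:,0]<.85)&(P[:,1]<-.1)&(P[:,1]>-.4); L=P[m]
for _ in range(6):
    c=L.mean(0); n=np.linalg.svd(L-c,full_matrices=False)[2][2]; n*=np.sign(n[2]); d=(L-c)@n; L=L[abs(d)<max(.003,1.5*d.std())]
print('lid plane',n,c,len(L),d.std())
q=L[:,:2].astype(np.float32)
print('rect',cv2.minAreaRect(q))
# side panel of case (y- face) from side camera and front face
S=W.reshape(-1,3);S=S[np.isfinite(S).all(1)]
B=S[(S[:,2]>.02)&(S[:,2]<.1)&(S[:,0]>.5)&(S[:,0]<.85)&(S[:,1]<-.1)&(S[:,1]>-.4)]
hx=np.histogram2d(B[:,0],B[:,1],bins=[np.arange(.5,.85,.02),np.arange(-.4,-.1,.02)])[0].astype(int);print(hx)
E
```

```text
lid plane [ 0.46622649 -0.00966117  0.88461264] [ 0.68376234 -0.24624146  0.24765833] 6346 0.0012707323170856894
rect ((0.6903395056724548, -0.2460973858833313), (0.23240821063518524, 0.17301206290721893), 88.67231750488281)
[[  0   0   0   0   0   0   0   0   0   0   0   0   0   0   0]
 [  0   0   0   0   0   0   8   4   0   0   0   0   0   0   0]
 [  0   0   0   0   0   0  31  21  17   0   0   0   0   0   0]
 [  0  66 140  31  20   0  27  15  30   0  25  12  18   3   0]
 [  0 123  71   0  23   1  63  32   2  50   9   5  21  62   0]
 [  0 150  41   4  26  15  30   6   0   1   0   0   3   1   0]
 [  0 171  30   1  12   8   4   0   0   0   0   0   0   0   0]
 [  0 166  19   0   5   4   0   2   0   0   0   0   0   0   0]
 [  0 183   8   5  17   9   3   0   0   0   0   0   0   0   0]
 [  0 187   2   2  18   0   2   0   0   0   0   0   0   0   0]
 [  0 186   0   1  24   1   6   0   0   0   0   0   0   0   0]
 [  0 187   1  15  17   3   0   0   0   0   0   0   0   0   0]
 [  0 189   0   2   3  13   0   0   0   0   0   0   0   0   0]
 [  0 189   1   6  12  25  11   0   0   0   0   0   0   0   0]
 [  0   5   1   0   0   0   0   0   0   0   0   0   0   0   0]
 [  0   0   0   0   0   0   0   0   0   0   0   0   0   0   0]
 [  0   0   0   0   0   0   0   0   0   0   0   0   0   0   0]]
```

View pics/c.png

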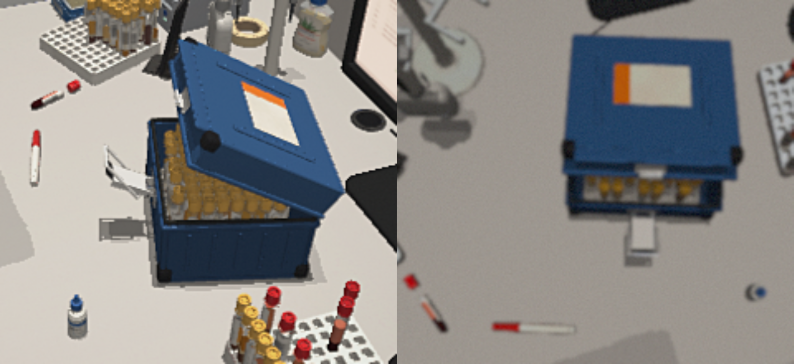

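```bash
python3 - <<'E'
from h import *
W=np.load('side.npz')['W'];W2=np.load('top.npz')['W']
S=W.reshape(-1,3);S=S[np.isfinite(S).all(1)]
T=W2.reshape(-1,3);T=T[np.isfinite(T).all(1)]
B=S[(S[:,2]>.02)&(S[:,2]<.1)&(S[:,0]>.6)&(S[:,0]<.75)&(S[:,1]<-.34)&(S[:,1]>-.39)]
for _ in range(5):
    p=np.polyfit(B[:,0],B[:,1],1);d=B[:,1]-np.polyval(p,B[:,0]);B=B[abs(d)<max(.003,1.5*d.std())]
print('side y=',p,len(B),d.std(), 'y at .66',np.polyval(p,.66))
yaw=-0.022; Rz=R.from_euler('z',-yaw)
# base top rim seen by top camera, z~.12: extents; and the side view x extents
for nm,Q in (('side',S),('top',T)):
    q=Rz.apply(Q)
    m=(q[:,0]>.48)&(q[:,0]<.85)&(q[:,1]>-.42)&(q[:,1]<-.1)&(q[:,2]>.01)
    q=q[m]
    for z0,z1 in((.02,.06),(.06,.1),(.1,.125),(.125,.14),(.14,.16),(.16,.18)):
        k=q[(q[:,2]>z0)&(q[:,2]<z1)]
        print(nm,z0,len(k),'x',np.round(np.percentile(k[:,0],[1,5,95,99]),3),'y',np.round(np.percentile(k[:,1],[1,5,95,99]),3))
    # front rim away from lever
    k=q[(abs(q[:,1]+.26)>.045)&(q[:,0]<.62)&(q[:,2]>.05)]
    print(np.round(np.percentile(k[:,0],[1,3,5,10,20]),3))
# lever points
q=np.vstack([Rz.apply(T),]); k=q[(q[:,0]>.48)&(q[:,0]<.56)&(q[:,1]>-.31)&(q[:,1]<-.2)&(q[:,2]>.03)]
print('lever/loop in case-yaw frame top'); print(np.round(k[np.argsort(k[:,0])][::8],3).tolist())
q=Rz.apply(S); k=q[(q[:,0]>.48)&(q[:,0]<.56)&(q[:,1]>-.31)&(q[:,1]<-.2)&(q[:,2]>.03)]
print('side'); print(np.round(k[np.argsort(k[:,0])][::8],3).tolist())
print(robot.get_obs())
E
```

```text
side y= [-0.01938164 -0.34910456] 1257 0.0012016142805861382 y at .66 -0.36189644006373406
side 0.02 1184 x [0.57  0.574 0.78  0.786] y [-0.352 -0.351 -0.197 -0.125]
side 0.06 1779 x [0.549 0.567 0.775 0.783] y [-0.352 -0.35  -0.176 -0.125]
side 0.1 1544 x [0.512 0.525 0.769 0.784] y [-0.352 -0.351 -0.127 -0.123]
side 0.125 1466 x [0.509 0.576 0.735 0.782] y [-0.349 -0.346 -0.158 -0.122]
side 0.14 327 x [0.499 0.501 0.792 0.798] y [-0.352 -0.35  -0.195 -0.166]
side 0.16 320 x [0.708 0.719 0.812 0.813] y [-0.351 -0.35  -0.204 -0.131]
[0.519 0.57  0.571 0.573 0.579]
top 0.02 615 x [0.572 0.574 0.625 0.631] y [-0.344 -0.338 -0.127 -0.118]
top 0.06 411 x [0.548 0.561 0.622 0.625] y [-0.339 -0.338 -0.144 -0.124]
top 0.1 614 x [0.512 0.517 0.616 0.619] y [-0.347 -0.338 -0.124 -0.115]
top 0.125 617 x [0.507 0.52  0.616 0.617] y [-0.346 -0.341 -0.121 -0.116]
top 0.14 162 x [0.5   0.501 0.615 0.616] y [-0.311 -0.295 -0.169 -0.158]
top 0.16 33 x [0.811 0.811 0.815 0.816] y [-0.343 -0.34  -0.128 -0.122]
[0.517 0.549 0.572 0.575 0.578]
lever/loop in case-yaw frame top
[[0.5, -0.223, 0.156], [0.5
[... 2280 characters left out ...]
'time': 0.9, 'q': array([-1.29653852e+00,  5.27450100e-01,  1.43265653e+00,  6.15996832e-06,
        1.18142207e+00, -1.78525673e-01]), 'joint_velocities': array([-0.00105093, -0.00047609,  0.00101583,  0.00103148, -0.00089864,
        0.00016652]), 'joint_torque': array([-1.21392954e-03, -4.40005696e+01, -1.76987278e+01,  6.34093210e-02,
        5.02947369e-02, -3.77735986e-06]), 'position': array([ 0.27343026, -0.56200725,  0.29229296]), 'tool_rot': array([9.74482919e-01, 2.24461667e-01, 4.37615432e-06, 3.18022455e-05]), 'ft_force': array([ 0.2619308 ,  0.12164121, -0.82138687]), 'moment': array([ 0.02833762, -0.05238039, -0.05949918]), 'grip_force': 0.0, 'grip_width': 0.08711398536696774}
```

```bash
cat >> h.py <<'E'
YAW=-0.0215; CY=-0.2345  # case yaw; centre line y' in yaw frame
RZ=R.from_euler('z',YAW)
def Rt(tilt):  # tool x to case back, y to case -y, leaning back by tilt deg
    return RZ*R.from_euler('x',180,degrees=True)*R.from_euler('y',tilt,degrees=True)
def plan(x,z,tilt,dy=0):
    o=robot.get_obs(); r0=R.from_quat(o['tool_rot']); r1=Rt(tilt)
    tip=RZ.apply([x,CY+dy,z]); tcp=tip-r1.apply([0,0,.07])
    print('t',round(o['time'],2),'F',np.round(o['ft_force'],1),'turn',np.round(np.degrees((r0.inv()*r1).as_rotvec()),1),'shift',np.round(1000*r1.inv().apply(tcp-o['position']),1))
def where():
    o=robot.get_obs(); r=R.from_quat(o['tool_rot']); t=RZ.inv().apply(o['position']+r.apply([0,0,.07])); a=RZ.inv().apply(r.apply([0,0,1]))
    print('tip',np.round(t*1000,1),'dy',round(1000*(t[1]-CY),1),'tilt',round(np.degrees(np.arctan2(a[0],-a[2])),1),'q',np.round(o['q'],2))
E
python3 - <<'E'
from h import *
where(); plan(.64,.34,0)
for f in [.485,.36,.24,.12,0]:
    c,s=np.cos(f),np.sin(f); print(f,np.round(1000*np.array([.793-.205*c+.059*s,.127+.205*s+.059*c])))
E
```

```text
tip [ 285.5 -556.   222.3] dy -321.5 tilt 0.0 q [-1.3   0.53  1.43  0.    1.18 -0.18]
t 0.9 F [ 0.3  0.1 -0.8] turn [ 0.  -0.  27.2] shift [ 354.6 -321.5 -117.7]
0.485 [639. 275.]
0.36 [622. 254.]
0.24 [608. 233.]
0.12 [597. 210.]
0 [588. 186.]
```

Call:
send_rows --deltas "0 0 -40 0 0 9 0; 0 0 -40 0 0 9 0; 0 0 -40 0 0 9.1 0" --newtons 30

```text
time: 1.27
position: [0.2734, -0.5619, 0.4134]
tool_rot: [1.0, -0.013, -0.0, -0.0]
ft_force: [0.5, -0.2, 0.2]
grip_width: 0.0647
grip_force: 0.0
```

```bash
python3 -c "
from h import *
where(); plan(.637,.31,0)"
```

```text
tip [ 285.4 -555.8  343.4] dy -321.3 tilt -0.0 q [-1.3   0.42  1.27  0.    1.45  0.3 ]
t 1.27 F [ 0.5 -0.2  0.2] turn [-0.   0.  -0.2] shift [ 351.6 -321.4   33.4]
```

Call:
send_rows --deltas "40 -36 0 0 0 0 0; 40 -36 0 0 0 0 0; 40 -36 0 0 0 0 0; 40 -36 0 0 0 0 0; 40 -36 0 0 0 0 0; 40 -36 0 0 0 0 0; 40 -36 0 0 0 0 0; 40 -36 0 0 0 0 0; 32 -33 0 0 0 0 0; 0 0 33 0 0 0 0"

```text
time: 2.52
position: [0.6354, -0.2456, 0.3818]
tool_rot: [1.0, -0.008, 0.004, 0.002]
ft_force: [-0.4, -0.4, -0.4]
grip_width: 0.0005
grip_force: 0.0
```

```bash
python3 -c "
from h import *
where(); plan(.637,.28,0)"
```

```text
tip [ 641.1 -232.1  311.8] dy 2.4 tilt 0.4 q [-0.53  0.53  1.17  0.    1.43  1.05]
t 2.52 F [-0.4 -0.4 -0.4] turn [ 0.2 -0.4  0.4] shift [-3.6  2.6 31.8]
```

Call:
send_rows --deltas "0 0 18 0 0 0 0; 0 0 18 0 0 0 0; -9 0 11 0 0 0 0; -8 0 11 0 0 0 0; -7 0 10 0 0 0 0; -7 0 11 0 0 0 0; -6 0 11 0 0 0 0; -5 0 12 0 0 0 0; -5 0 12 0 0 0 0; -4 0 12 0 0 0 0"

```text
time: 3.78
position: [0.5812, -0.2472, 0.2539]
tool_rot: [1.0, -0.01, 0.001, 0.0]
ft_force: [-2.1, 6.0, 41.0]
grip_width: 0.0005
grip_force: 21.6
```

```bash
python3 -c "
from h import *
where(); plan(.588,.183,0)"
```

```text
tip [ 586.5 -234.7  183.9] dy -0.2 tilt 0.1 q [-0.58  0.58  1.45  0.    1.11  1.01]
t 3.77 F [-2.1  6.  41. ] turn [ 0.  -0.1  0.1] shift [ 1.7 -0.2  0.9]
```

Call:
send_rows --deltas "0 0 0 0 0 0 0; 0 0 -40 0 0 0 0; 0 0 -50 0 0 0 0; -50 0 -30 0 10 0 0; -50 0 0 0 10 0 0; -40 0 0 0 10 0 0; -30 0 0 0 10 0 0; -20 0 0 0 10 0 0; 0 0 0 0 5 0 0; 0 0 0 0 0 0 0"

```text
time: 5.03
position: [0.4245, -0.2391, 0.333]
tool_rot: [0.921, -0.003, 0.389, -0.016]
ft_force: [0.3, -1.0, -0.7]
grip_width: 0.0007
grip_force: 0.0
```

```bash
python3 - <<'E'
from h import *
where(); plan(.50,.149,55); plan(.44,.149,55)
ims=[]
for n in ['side','top']:
    c=cam(n); W=cloud(c); ims.append(c['image'])
    q=RZ.inv().apply(W.reshape(-1,3)).reshape(W.shape)
    k=q[(q[...,0]>.47)&(q[...,0]<.62)&(abs(q[...,1]-CY)<.012)&(q[...,2]>.08)&(q[...,2]<.2)]
    k=k[np.argsort(k[:,0])]; print(n,len(k)); print((np.round(k[::max(1,len(k)//45)][:,[0,2]],3)*1000).astype(int).tolist())
    k=q[(q[...,0]>.5)&(q[...,0]<.85)&(abs(q[...,1]-CY)<.12)&(q[...,2]>.165)&(q[...,2]<.2)]
    k=k[k[:,2]>.176]
    print('lid z by x',[ (round(a,2),round(float(np.median(k[abs(k[:,0]-a)<.01,2])),4)) for a in np.arange(.58,.8,.03)],'xmin',np.percentile(k[:,0],[.5,2,5]))
    P=[proj(c,RZ.apply([.55,CY,.14]))][0]; print(P)
    if n=='side':
        u,v=P.astype(int); save('d.png',c['image'][max(0,v-60):v+60,u-80:u+80],4)
E
```

```text
tip [ 479.7 -226.9  284.2] dy 7.6 tilt 45.8 q [-1.08  0.22  2.1   1.14  0.79 -0.34]
t 5.03 F [ 0.3 -1.  -0.7] turn [-2.4  9.2 -0.4] shift [-110.3    4.6   93.2]
t 5.03 F [ 0.3 -1.  -0.7] turn [-2.4  9.2 -0.4] shift [-144.7    4.6   44.1]
side 345
[[498, 152], [501, 154], [503, 133], [509, 126], [516, 119], [521, 115], [523, 113], [527, 113], [530, 111], [533, 106], [535, 108], [538, 109], [540, 104], [543, 107], [546, 104], [550, 103], [552, 100], [554, 101], [556, 99], [558, 99], [559, 99], [559, 156], [560, 149], [562, 187], [563, 93], [564, 187], [566, 90], [567, 188], [569, 92], [571, 187], [572, 186], [576, 185], [578, 183], [581, 187], [583, 185], [585, 187], [588, 184], [591, 186], [593, 187], [596, 186], [598, 187], [601, 185], [603, 186], [605, 186], [608, 185], [610, 188], [612, 187], [615, 184], [618, 183], [620, 187]]
lid z by x [(np.float64(0.58), 0.1856), (np.float64(0.61), 0.185), (np.float64(0.64), 0.1846), (np.float64(0.67), 0.1847), (np.float64(0.7), 0.1841), (np.float64(0.73), 0.1831), (np.float64(0.76), 0.1822), (np.float64(0.79), 0.1814)] xmin [0.5577243  0.56166
[... 216 characters left out ...]
11], [543, 107], [548, 108], [551, 101], [554, 103], [557, 99], [559, 187], [560, 155], [561, 150], [562, 95], [563, 189], [565, 191], [566, 185], [568, 187], [572, 187], [575, 187], [577, 188], [579, 188], [582, 186], [585, 187], [587, 188], [589, 185], [592, 187], [594, 185], [597, 185], [600, 188], [603, 188], [605, 192], [608, 189], [610, 186], [612, 188], [614, 189], [617, 187], [619, 189]]
lid z by x [(np.float64(0.58), 0.1872), (np.float64(0.61), 0.1865), (np.float64(0.64), 0.1862), (np.float64(0.67), 0.1863), (np.float64(0.7), 0.1855), (np.float64(0.73), 0.1848), (np.float64(0.76), 0.1837), (np.float64(0.79), 0.183)] xmin [0.55944738 0.5630678  0.57082412]
[289.91752278 183.89096014]
```

View pics/d.png

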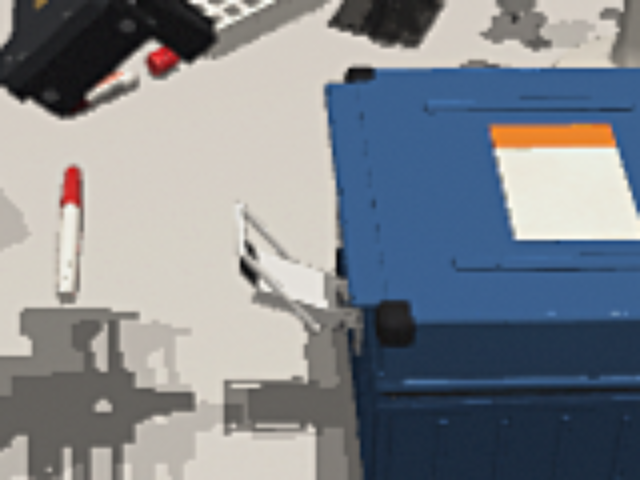

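```bash
python3 -c "
from h import *
plan(.46,.144,45)
a=Rt(45).inv()*RZ
P=[(.46,.144),(.498,.1436),(.504,.148),(.5105,.1515),(.517,.154),(.5235,.156),(.530,.1575),(.537,.1586),(.544,.159),(.5505,.1588),(.557,.158)]
for p,q in zip(P,P[1:]): print(np.round(1000*a.apply([q[0]-p[0],0,q[1]-p[1]]),1))
"
```

```text
t 5.12 F [ 0.7 -0.1  0.3] turn [-2.4 -0.9  0. ] shift [-113.8    4.    85.2]
[26.6  0.  27.2]
[7.4 0.  1.1]
[7.1 0.  2.1]
[6.4 0.  2.8]
[6.  0.  3.2]
[5.7 0.  3.5]
[5.7 0.  4.2]
[5.2 0.  4.7]
[4.5 0.  4.7]
[ 4.  -0.   5.2]
```

Call:
send_rows --deltas "-28 1 21 -2.4 -0.9 0 0; -28 1 21 0 0 0 0; -29 1 21 0 0 0 0; -29 1 22 0 0 0 0; 0 0 0 0 0 0 0"

```text
time: 5.75
position: [0.4061, -0.242, 0.1913]
tool_rot: [0.924, -0.011, 0.382, 0.001]
ft_force: [0.3, 0.5, 0.2]
grip_width: 0.0007
grip_force: 0.0
```

```bash
python3 -c "
from h import *
where();plan(.46,.144,45);plan(.498,.1436,45)"
```

```text
tip [ 460.6 -232.9  141.7] dy 1.6 tilt 44.9 q [-1.12  0.58  2.28  1.74  0.69 -1.17]
t 5.75 F [0.3 0.5 0.2] turn [-0.3  0.1 -0.2] shift [ 1.   1.3 -2. ]
t 5.75 F [0.3 0.5 0.2] turn [-0.3  0.1 -0.2] shift [27.6  1.3 25.1]
```

Call:
send_rows --deltas "9 0.5 8 0 0 0 0; 9 0.5 8 0 0 0 0; 9.6 0.3 9 0 0 0 0; 7.4 0 1 0 0 0 0; 7 0 2 0 0 0 0; 6.4 0 2.8 0 0 0 0; 6 0 3.2 0 0 0 0; 0 0 0 0 0 0 0"

```text
time: 6.75
position: [0.4688, -0.2449, 0.2084]
tool_rot: [0.924, -0.009, 0.383, 0.004]
ft_force: [-0.0, -0.8, -0.6]
grip_width: 0.0003
grip_force: 0.0
```

```bash
python3 - <<'E'
from h import *
where();plan(.5235,.156,45)
c=cam('side'); W=cloud(c)
u,v=proj(c,RZ.apply([.53,CY,.15])).astype(int); save('e.png',c['image'][v-50:v+50,u-65:u+65],6)
E
```

```text
tip [ 523.6 -234.7  158.9] dy -0.2 tilt 45.1 q [-0.97  0.54  2.15  1.69  0.62 -0.92]
t 6.75 F [-0.  -0.8 -0.6] turn [ 0.  -0.1  0.1] shift [-2.  -0.2  2. ]
```

View pics/e.png

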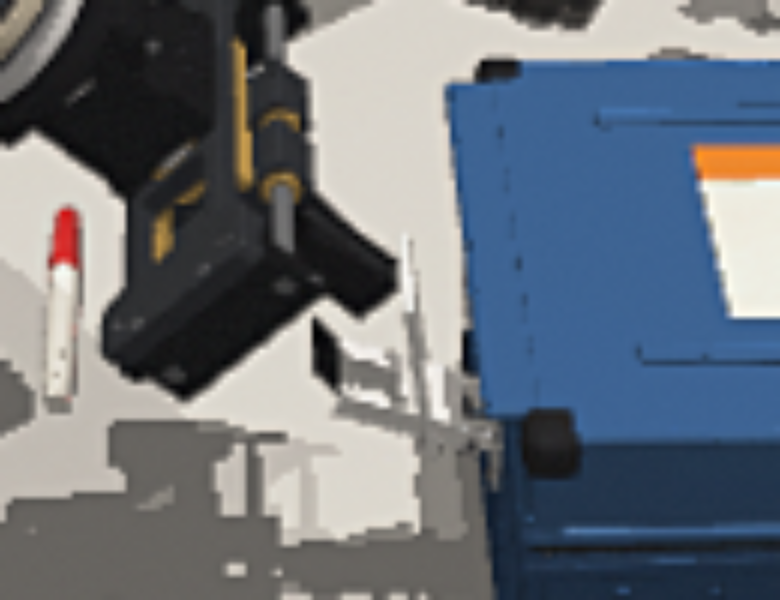

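Call:
send_rows --deltas "4.5 0 5 0 0 0 0; 5 0 4.6 0 0 0 0; 5 0 5 0 0 0 0; 4.3 0 4.8 0 0 0 0; 3.6 0 5.2 0 0 0 0; 0 0 0 0 0 0 0; 0 0 0 0 0 0 0"

```text
time: 7.68
position: [0.5014, -0.2454, 0.2064]
tool_rot: [0.924, -0.01, 0.383, 0.004]
ft_force: [-0.2, 0.6, -0.1]
grip_width: 0.0004
grip_force: 0.0
```

```bash
python3 - <<'E'
from h import *
where();plan(.557,.158,45)
c=cam('side'); W=cloud(c)
u,v=proj(c,RZ.apply([.53,CY,.15])).astype(int); save('f.png',c['image'][v-50:v+50,u-65:u+65],6)
E
```

```text
tip [ 556.1 -234.5  157. ] dy -0.0 tilt 45.0 q [-0.9   0.56  2.09  1.69  0.58 -0.84]
t 7.67 F [-0.2  0.6 -0.1] turn [-0. -0.  0.] shift [ 1.4 -0.  -0.1]
```

View pics/f.png

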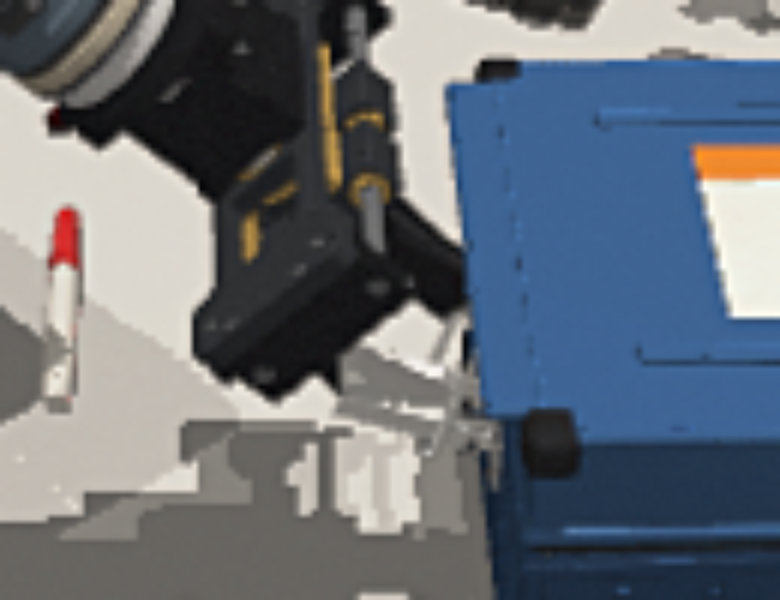

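Call:
send_rows --deltas "0 0 -15 0 0 0 0; 0 0 -30 0 0 0 0; 0 0 -35 0 0 0 0; 0 0 0 0 0 0 0"

```text
time: 8.22
position: [0.4441, -0.2446, 0.2643]
tool_rot: [0.923, -0.01, 0.384, 0.006]
ft_force: [0.2, 0.2, -0.0]
grip_width: 0.0005
grip_force: 0.0
```

```bash
python3 - <<'E'
from h import *
where()
ims=[]
for n in ('side','top'):
    c=cam(n); W=cloud(c)
    q=RZ.inv().apply(W.reshape(-1,3)).reshape(W.shape)
    k=q[(q[...,0]>.48)&(q[...,0]<.575)&(abs(q[...,1]-CY)<.03)&(q[...,2]>.08)&(q[...,2]<.18)]
    k=k[np.argsort(k[:,0])]; print(n,len(k)); print((np.round(k[::max(1,len(k)//40)],3)*1000).astype(int).tolist())
    u,v=proj(c,RZ.apply([.53,CY,.13])).astype(int); ims.append(c['image'][v-40:v+40,u-50:u+50])
save('g.png',np.hstack(ims),4)
E
```

```text
tip [ 498.8 -235.2  214.9] dy -0.7 tilt 45.1 q [-1.02  0.39  2.15  1.44  0.64 -0.67]
side 416
[[498, -246, 129], [501, -248, 131], [503, -246, 125], [505, -246, 123], [508, -250, 119], [509, -218, 119], [511, -230, 120], [513, -242, 118], [515, -249, 105], [517, -250, 112], [518, -227, 114], [520, -238, 111], [522, -247, 109], [525, -251, 103], [526, -225, 112], [528, -240, 113], [530, -248, 97], [532, -252, 104], [534, -220, 107], [535, -232, 108], [537, -248, 93], [539, -250, 98], [541, -218, 105], [543, -228, 104], [545, -244, 106], [546, -217, 103], [548, -234, 103], [549, -215, 105], [551, -225, 101], [552, -213, 100], [553, -226, 102], [554, -249, 97], [556, -215, 121], [557, -248, 92], [558, -216, 126], [559, -229, 147], [560, -257, 130], [562, -250, 94], [564, -253, 90], [566, -223, 88], [569, -245, 92], [573, -257, 97]]
top 357
[[501, -215, 133], [504, -225, 130], [507, -227, 127], [512, -217, 121], [514, -220, 120], [517, -218, 116], [518, -242, 113], [520, -227, 113], [522, -217, 116], [523, -240, 115], [525, -230, 117], [525, -247, 115], [527, -227, 113], [528, -247, 114], [530, -230, 110], [532, -220, 112], [533, -240, 111], [535, -230, 112], [536, -240, 110], [538, -220, 107], [538, -247, 109], [540, -232, 109], [543, -220, 107], [543, -235, 106], [545, -251, 92], [546, -242, 108], [547, -253, 96], [548, -237, 107], [549, -245, 101], [551, -224, 104], [551, -239, 103], [553, -222, 107], [554, -254, 111], [554, -215, 93], [556, -232, 105], [557, -239, 101], [558, -208, 121], [559, -227, 99], [559, -247, 100], [561, -231, 151], [561, -213, 139], [562, -210, 149], [563, -245, 91], [565, -232, 93], [566, -250, 92]]
```

View pics/g.png

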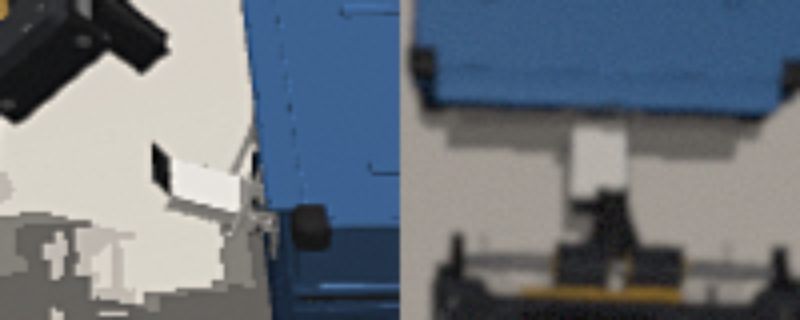

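```bash
cat >> h.py <<'E'
T=40
def lev(th,r,gap=0):
    t=np.radians(T); b=np.array([np.cos(t),np.sin(t)]); n=np.array([-np.cos(th),np.sin(th)]); d=np.array([-np.sin(th),-np.cos(th)])
    corner=np.array([.561,.088])+r*d+(.009+gap)*n
    s=np.clip(b@n*6,-1,1)
    return corner+.0095*s*b
E
python3 - <<'E'
from h import *
TH=[2.0,2.0,1.85,1.7,1.55,1.4,1.25,1.1,.98,.86,.74,.62,.5,.38,.26,.14,.02,-.08]
P=[lev(t,.050-.003*max(0,(1-t)),.025 if i==0 else 0) for i,t in enumerate(TH)]
a=Rt(T).inv()*RZ
print(P[0]); plan(P[0][0],P[0][1],T)
for t,p,q in zip(TH[1:],P,P[1:]): print(t,np.round(q*1000),np.round(1000*a.apply([q[0]-p[0],0,q[1]-p[1]]),1))
E
```

```text
[0.53696154 0.14582994]
t 8.32 F [-0.5 -0.4  0.1] turn [ 0.1 -5.1  0. ] shift [-8.9 -0.6 75.7]
2.0 [527. 123.] [-22.6  -0.   10.7]
1.85 [523. 117.] [-7.2 -0.   2.5]
1.7 [520. 109.] [-6.7 -0.   3.6]
1.55 [518. 102.] [-6.1 -0.   4.5]
1.4 [517.  94.] [-5.4 -0.   5.4]
1.25 [518.  87.] [-4.5 -0.   6.1]
1.1 [520.  79.] [-3.5 -0.   6.8]
0.98 [519.  72.] [-5.4 -0.   5.7]
0.86 [517.  62.] [-7.8 -0.   5.9]
0.74 [515.  53.] [-7.1 -0.   6. ]
0.62 [518.  47.] [-1.5 -0.   5.9]
0.5 [523.  44.] [ 1.1 -0.   5.8]
0.38 [528.  41.] [ 1.8 -0.   5.6]
0.26 [533.  38.] [ 2.4 -0.   5.3]
0.14 [538.  36.] [ 3.  -0.   4.9]
0.02 [544.  35.] [ 3.5 -0.   4.5]
-0.08 [548.  35.] [ 3.3 -0.   3.4]
```

Call:
send_rows --deltas "0 0 0 0 -5.1 0 0; -3 0 25 0 0 0 0; -3 0 25 0 0 0 0; -3 -0.6 25 0 0 0 0; 0 0 0 0 0 0 0"

```text
time: 8.95
position: [0.4868, -0.2438, 0.1974]
tool_rot: [0.94, -0.01, 0.34, 0.002]
ft_force: [-0.2, 0.3, 0.1]
grip_width: 0.0006
grip_force: 0.0
```

```bash
python3 -c "
from h import *
where();p=lev(2.,.05);plan(p[0],p[1],T)"
```

```text
tip [ 536.8 -233.   143.7] dy 1.5 tilt 39.8 q [-0.89  0.55  2.08  1.53  0.52 -0.7 ]
t 8.95 F [-0.2  0.3  0.1] turn [-0.2  0.2 -0. ] shift [-21.3   1.2   9.2]
```

Call:
send_rows --deltas "-11 0.6 5 0 0.1 0 0; -10 0.6 4 0 0.1 0 0; -7.2 0 2.5 0 0 0 0; -6.7 0 3.6 0 0 0 0; -6 0 4.5 0 0 0 0; -5.4 0 5.4 0 0 0 0; -4.5 0 6 0 0 0 0; -3.5 0 6.8 0 0 0 0; 0 0 0 0 0 0 0"

```text
time: 10.07
position: [0.469, -0.2454, 0.1356]
tool_rot: [0.939, -0.01, 0.343, 0.003]
ft_force: [0.8, 0.4, 0.3]
grip_width: 0.0006
grip_force: 0.2
```

```bash
python3 - <<'E'
from h import *
where();p=lev(.98,.05);plan(p[0],p[1],T)
c=cam('side'); W=cloud(c)
u,v=proj(c,RZ.apply([.53,CY,.12])).astype(int); save('i.png',c['image'][v-50:v+50,u-65:u+65],6)
E
```

```text
tip [ 519.3 -235.2   82.1] dy -0.7 tilt 40.1 q [-0.93  0.7   2.15  1.87  0.56 -1.13]
t 10.07 F [0.8 0.4 0.3] turn [-0.  -0.1 -0. ] shift [-6.7 -0.8  8. ]
```

View pics/i.png

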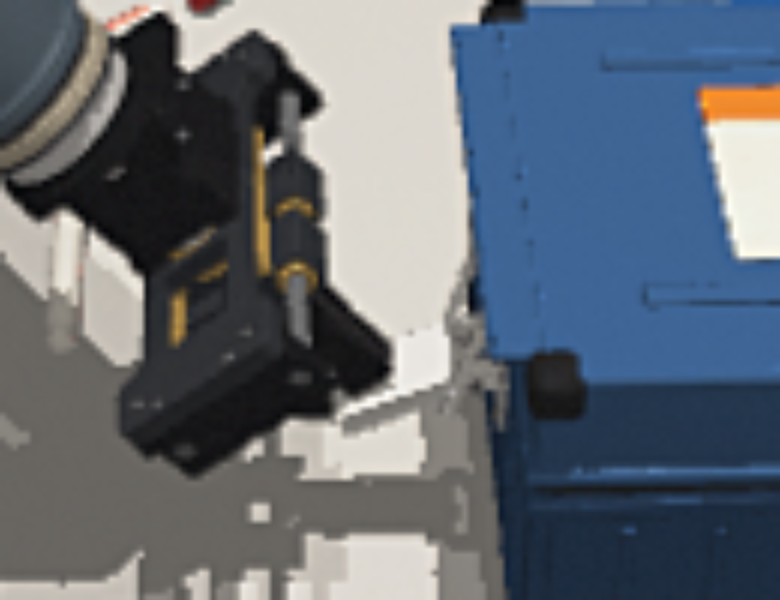

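Call:
send_rows --deltas "-6.7 0.7 8 0 0 0 0; -7.8 0 6 0 0 0 0; -7 0 6 0 0 0 0; 0 0 0 0 0 0 0"

```text
time: 10.62
position: [0.4659, -0.2465, 0.1069]
tool_rot: [0.939, -0.01, 0.344, 0.004]
ft_force: [-0.2, 0.6, 0.4]
grip_width: 0.0003
grip_force: 0.3
```

```bash
python3 - <<'E'
from h import *
where();p=lev(.62,.049);plan(p[0],p[1],T)
c=cam('side'); q=RZ.inv().apply(cloud(c).reshape(-1,3))
k=q[(q[:,0]>.5)&(q[:,0]<.575)&(abs(q[:,1]-CY)<.03)&(q[:,2]>.05)&(q[:,2]<.18)]; k=k[np.argsort(k[:,0])]; print((k[::10]*1000).astype(int).tolist())
E
```

```text
tip [ 516.3 -236.4   53.5] dy -1.9 tilt 40.2 q [-0.94  0.78  2.16  1.98  0.6  -1.28]
t 10.62 F [-0.2  0.6  0.4] turn [ 0.  -0.2  0. ] shift [-2.5 -1.9  5.8]
[[500, -249, 74], [501, -234, 87], [503, -246, 85], [505, -247, 80], [505, -235, 81], [508, -243, 65], [510, -245, 63], [511, -229, 76], [513, -237, 72], [515, -243, 50], [517, -243, 71], [520, -245, 66], [522, -250, 50], [524, -217, 56], [526, -224, 59], [528, -240, 61], [530, -250, 53], [532, -216, 65], [533, -232, 70], [535, -244, 68], [537, -251, 71], [538, -230, 71], [540, -249, 63], [542, -251, 75], [543, -234, 79], [545, -250, 67], [547, -251, 82], [548, -233, 84], [549, -250, 77], [552, -250, 83], [554, -218, 80], [556, -223, 179], [556, -250, 90], [557, -243, 91], [558, -221, 97], [559, -222, 80], [560, -258, 108], [561, -214, 117], [561, -213, 102], [563, -221, 97], [566, -249, 89], [571, -252, 89], [571, -254, 69]]
```

```bash
python3 - <<'E'
from h import *
c=cam('side'); w=cam('wrist')
u,v=proj(c,RZ.apply([.55,CY,.12])).astype(int); a=cv2.resize(c['image'][v-28:v+28,u-25:u+25],(450,504),interpolation=cv2.INTER_CUBIC)
print(proj(c,RZ.apply([.568,CY-.021,.15]))-[u-25,v-28], robot.get_obs()['ft_force'])
save('j.png',np.hstack([a,cv2.resize(w['image'],(672,504))]),.7)
q=RZ.inv().apply(cloud(w).reshape(-1,3));k=q[(q[:,0]>.5)&(q[:,0]<.58)&(abs(q[:,1]-CY)<.03)&(q[:,2]>.09)&(q[:,2]<.2)]; k=k[np.argsort(k[:,2])]; print(len(k),(k[::max(1,len(k)//40)]*1000).astype(int).tolist())
E
```

```text
[33.68692483 25.40824788] [0.21904369 0.38052144 0.54564243]
19687 [[569, -213, 90], [570, -223, 91], [572, -263, 93], [570, -237, 96], [563, -243, 98], [572, -259, 100], [572, -262, 104], [570, -244, 107], [567, -212, 109], [559, -253, 112], [558, -252, 114], [569, -229, 118], [568, -250, 120], [562, -251, 122], [569, -226, 123], [570, -214, 124], [574, -246, 124], [574, -234, 126], [570, -261, 131], [568, -219, 133], [569, -206, 136], [571, -262, 138], [572, -204, 142], [569, -247, 144], [572, -206, 147], [572, -207, 148], [565, -248, 149], [557, -222, 150], [565, -247, 150], [563, -212, 151], [556, -227, 151], [557, -231, 152], [570, -242, 152], [567, -232, 152], [557, -243, 153], [559, -231, 153], [573, -256, 154], [570, -243, 154], [570, -243, 155], [571, -219, 156], [569, -235, 158]]
```

View pics/j.png

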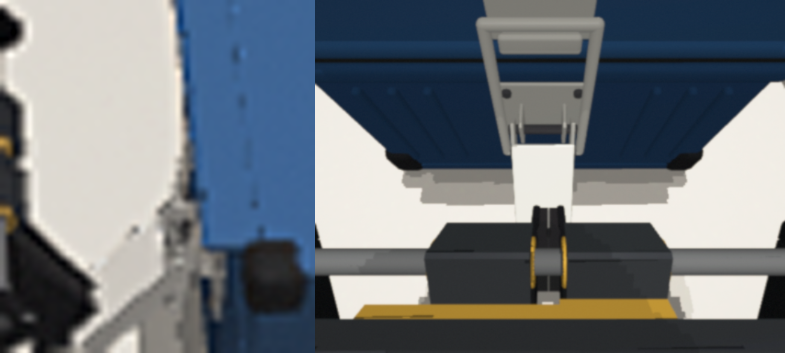

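```bash
python3 - <<'E'
from h import *
w=cam('wrist'); Q=RZ.inv().apply(cloud(w).reshape(-1,3)).reshape(384,512,3)*1000
for u in (190,230,250,270): print(u,[(v,*Q[v,u].round(0).astype(int)[[0,2]]) for v in range(10,70,3) if np.isfinite(Q[v,u]).all()])
print(np.round(Q[27,[178,183,190,245,300,308,313]],0).tolist())
E
```

```text
190 [(10, np.int64(570), np.int64(155)), (13, np.int64(570), np.int64(154)), (16, np.int64(571), np.int64(152)), (19, np.int64(569), np.int64(152)), (22, np.int64(567), np.int64(153)), (25, np.int64(566), np.int64(152)), (28, np.int64(565), np.int64(152)), (31, np.int64(565), np.int64(151)), (34, np.int64(565), np.int64(150)), (37, np.int64(567), np.int64(147)), (40, np.int64(565), np.int64(147)), (43, np.int64(565), np.int64(146)), (46, np.int64(565), np.int64(144)), (49, np.int64(564), np.int64(144)), (52, np.int64(564), np.int64(143)), (55, np.int64(564), np.int64(141)), (58, np.int64(564), np.int64(140)), (61, np.int64(563), np.int64(139)), (64, np.int64(563), np.int64(138)), (67, np.int64(563), np.int64(136))]
230 [(10, np.int64(570), np.int64(155)), (13, np.int64(571), np.int64(153)), (16, np.int64(570), np.int64(153)), (19, np.int64(569), np.int64(152)), (22, np.int64(567), np.int64(153)), (25, np.int64(566), np.int64(152)), (28, np.int64(566), np.int64(151)), (31, np.int64(563), np.int64(152)), (34, np.int64(565), np.int64(150)), (37, np.int64(559), np.int64(154)), (40, np.in
[... 1268 characters left out ...]
int64(566), np.int64(153)), (28, np.int64(565), np.int64(152)), (31, np.int64(564), np.int64(151)), (34, np.int64(565), np.int64(149)), (37, np.int64(558), np.int64(155)), (40, np.int64(558), np.int64(154)), (43, np.int64(558), np.int64(153)), (46, np.int64(558), np.int64(151)), (49, np.int64(557), np.int64(151)), (52, np.int64(557), np.int64(150)), (55, np.int64(557), np.int64(149)), (58, np.int64(557), np.int64(147)), (61, np.int64(569), np.int64(133)), (64, np.int64(574), np.int64(126)), (67, np.int64(574), np.int64(125))]
[[565.0, -210.0, 153.0], [565.0, -212.0, 152.0], [566.0, -214.0, 152.0], [565.0, -232.0, 152.0], [565.0, -250.0, 153.0], [565.0, -253.0, 152.0], [566.0, -255.0, 152.0]]
```

Call:
send_rows --deltas "-2.5 1.8 6 0 0 0 0; 1 0 6 0 0 0 0; 1.8 0 5.6 0 0 0 0; 2.4 0 5.3 0 0 0 0; 3 0 4.9 0 0 0 0; 3.5 0 4.5 0 0 0 0; 3.3 0 3.4 0 0 0 0; 0 0 0 0 0 0 0"

```text
time: 11.82
position: [0.4947, -0.248, 0.0875]
tool_rot: [0.94, -0.012, 0.34, 0.004]
ft_force: [-18.5, -2.2, 11.4]
grip_width: 0.0007
grip_force: 8.7
```

```bash
python3 - <<'E'
from h import *
where();p=lev(-.08,.047);plan(p[0],p[1],T)
for n in ('side','wrist'):
    c=cam(n); q=RZ.inv().apply(cloud(c).reshape(-1,3))
    k=q[(q[:,0]>.5)&(q[:,0]<.58)&(abs(abs(q[:,1]-CY)-.013)<.005)&(q[:,2]>.005)&(q[:,2]<.09)]; k=k[np.argsort(k[:,2])]; print(n,(k[::max(1,len(k)//30)]*1000).astype(int).tolist())
E
```

```text
tip [ 544.6 -237.5   33.6] dy -3.0 tilt 39.7 q [-0.88  0.82  2.09  2.02  0.57 -1.24]
t 11.82 F [-18.5  -2.2  11.4] turn [ 0.1  0.3 -0.2] shift [ 3.1 -2.8  2. ]
side [[574, -251, 12], [574, -250, 19], [574, -250, 22], [553, -248, 29], [573, -219, 31], [545, -246, 34], [573, -220, 35], [543, -245, 37], [540, -247, 39], [538, -246, 42], [573, -242, 43], [550, -246, 44], [558, -248, 46], [553, -245, 47], [533, -246, 49], [540, -245, 51], [528, -246, 53], [530, -248, 55], [555, -251, 57], [532, -249, 59], [559, -251, 61], [555, -250, 63], [535, -247, 64], [559, -251, 67], [522, -252, 70], [567, -216, 71], [512, -252, 73], [559, -220, 75], [571, -251, 77], [559, -249, 79], [554, -220, 82], [571, -251, 84], [559, -219, 88], [561, -224, 89]]
wrist [[549, -248, 21], [551, -221, 25], [551, -221, 28], [551, -217, 35], [572, -220, 38], [551, -245, 41], [551, -221, 44], [548, -244, 46], [572, -225, 49], [551, -245, 51], [572, -219, 53], [551, -245, 56], [552, -220, 59], [535, -242, 63], [551, -217, 66], [551, -216, 69], [551, -224, 72], [570, -246, 74], [551, -248, 76], [570, -223, 78], [569, -247, 79], [551, -243, 81], [556, -219, 81], [552, -223, 82], [551, -243, 82], [555, -217, 84], [569, -217, 85], [569, -249, 87], [557, -246, 88], [566, -221, 89], [570, -251, 89]]
```

Call:
send_rows --deltas "-1 0 -10 0 0 0 0; 0 0 -25 0 0 0 0; 0 0 -35 0 0 0 0; 0 0 -40 0 0 0 0; 0 0 -40 0 0 0 0; 0 0 0 0 0 0 0; 0 0 0 0 0 0 0"

```text
time: 12.8
position: [0.401, -0.247, 0.2015]
tool_rot: [0.939, -0.01, 0.344, 0.004]
ft_force: [0.3, -0.3, 0.2]
grip_width: 0.0006
grip_force: 0.0
```

```bash
python3 - <<'E'
from h import *
where(); print(robot.get_obs()['ft_force'])
ims=[]
for n in ('side','wrist'):
    c=cam(n); W=cloud(c); q=RZ.inv().apply(W.reshape(-1,3))
    k=q[(q[:,0]>.53)&(q[:,0]<.565)&(abs(q[:,1]-CY)<.014)&(q[:,2]>.005)&(q[:,2]<.17)]; k=k[np.argsort(k[:,2])]; print(n,(k[::max(1,len(k)//30)]*1000).astype(int).tolist())
    k=q[(q[:,0]>.57)&(q[:,0]<.60)&(abs(q[:,1]-CY)<.1)&(q[:,2]>.17)&(q[:,2]<.2)]; print('lidz',np.median(k[:,2]) if len(k) else None)
    u,v=proj(c,RZ.apply([.55,CY,.09])).astype(int); ims.append(cv2.resize(c['image'][max(0,v-60):v+60,max(0,u-70):u+70] if n=='side' else c['image'],(500,400)))
save('k.png',np.hstack(ims),.78)
E
```

```text
tip [ 451.4 -238.4  148. ] dy -3.9 tilt 40.2 q [-1.1   0.51  2.24  1.56  0.6  -0.95]
[ 0.27601779 -0.31739519  0.16630874]
side [[547, -234, 11], [545, -229, 13], [545, -224, 15], [546, -246, 16], [547, -228, 19], [547, -226, 20], [550, -223, 21], [548, -246, 23], [552, -226, 24], [551, -243, 27], [551, -241, 28], [553, -245, 33], [563, -247, 38], [558, -247, 42], [553, -244, 46], [553, -245, 55], [553, -242, 62], [560, -247, 67], [557, -247, 70], [559, -248, 74], [564, -247, 77], [553, -235, 79], [557, -248, 81], [553, -232, 84], [560, -230, 88], [562, -235, 89], [558, -221, 89], [560, -229, 90], [559, -248, 92], [564, -245, 92], [556, -245, 96], [563, -221, 97], [560, -246, 146], [559, -226, 151], [558, -227, 155]]
lidz 0.1836981577662067
wrist [[544, -246, 13], [544, -223, 17], [546, -232, 20], [546, -242, 22], [548, -231, 25], [550, -228, 28], [551, -245, 33], [551, -242, 38], [551, -237, 43], [551, -223, 48], [551, -227, 53], [551, -229, 58], [551, -239, 62], [551, -224, 66], [552, -242, 71], [552, -240, 74], [557, -246, 78], [561, -242, 81], [553, -240, 82], [558, -244, 89], [559, -233, 90], [560, -232, 91], [557, -243, 97], [556, -223, 148], [564, -231, 149], [564, -239, 150], [564, -238, 151], [557, -233, 152], [558, -233, 153], [558, -221, 154], [557, -223, 155]]
lidz 0.1847400195913354
```

View pics/k.png

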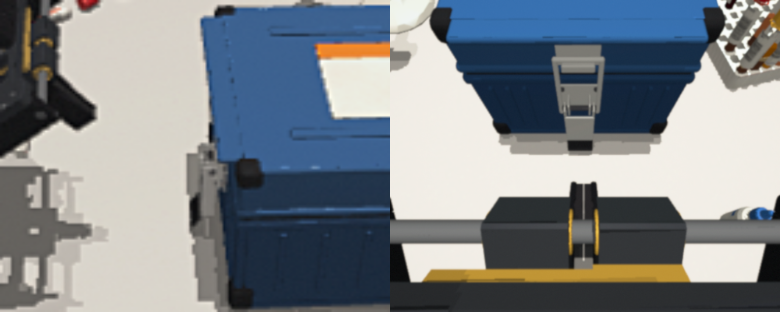

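The picture shows the lever flat against the case front (wrist view, about (580,115)) with the loop bar in the keeper (about (578,60)). The lid is about 2 mm lower than before it was latched.

```bash
python3 -c "
from rig import robot
print(robot.hand_in())"
```

```text
the job is handed in; nothing more can be done
None
```

I shut the lid, hooked the loop over the keeper and closed the lever. The last depth readings show the lever flat and the lid drawn down about 2 mm, and the arm is clear of the case. I handed the job in at about 13 s; no verdict came back.

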